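# Show the straightened plug to the inspection camera

## Task

A steel plug (the wedge of a plug and feathers set) lies on the sprung slide of the hand press. Pull the slide by its red knob all the way out to its stop and leave it out, then pick the plug off it and present it to the inspection camera: middle of the plug at lens height, 120 mm straight in front of the lens (above the yellow disc), level and the same way up as it lay, its length square across the camera's line of sight with the head to either side. Finish while still holding it there, steady in the air, with the mug, cobble, spirit level and feather block left where they are.

Things in the scene. Friction and masses are not known exactly. Their poses are not given: they have to be found in the camera images.
- slide_knob (a point): Red upright round knob at the front end of the press slide, 18 mm diameter, 38 mm tall, its foot 10 mm above the slide plate. The point is the knob's centre, 71 mm above the bench and 29 mm above the top of the slide plate. Axes: -x is the direction in which the slide pulls out (level, away from the press), z up. The knob stands 125 mm in front of the middle of the slide.
- slide (a joint): How far the press slide is out, in m: 0 fully home under the ram, 0.12 at its stop (a hard stop). Starts 0 to 0.008. A light return spring (0.3 N home, 1.5 N at the stop) is outweighed by 4 N of friction in the guides, so pulling takes up to about 6 N and the slide stays where it is left.
- slide_bed (a point): Point at the middle of the slide plate (220 x 70 mm, top 42 mm above the bench), level with the top of its two brass cross bars, 62 mm above the bench. Axes as for the knob. The bars are 20 mm high, 14 mm thick and 60 mm long, centred 38 mm before and behind this point: 62 mm free gap between them. The plug lies across both. With the slide home the ram is right above.
- ram_foot (a point): Foot of the press ram (34 mm diameter), fixed, 108 mm above the bench. Axes as for the knob. The press head (64 mm wide, above 177 mm) reaches 25 mm in front (-x) of it; the spoked lever on the +y side, 57 to 83 mm off the ram axis, reaches 38 mm in front. With the slide at its stop the slide's middle lies 120 mm in front of the ram.
- plug_mid (a point): Dark steel plug, a wedge 110 mm long, flat parallel sides 18 mm apart, lying flat, slope on top, within 0.25 rad of the slide's direction. The point is at mid-length, half-way up (8 mm over its underside). x runs from the head (22 x 22 mm block, 20 mm long) to the thin end (8 mm thick), y across the parallel sides, z up. 0.19 to 0.3 kg, balances about 10 mm to the head side.
- lens (a point): Centre of the front glass of the inspection camera. The camera (50 mm high, 50 mm wide, 90 mm long) is clamped on a column at a height that differs between starts: lens 180 to 240 mm above the bench. The lens looks level along -x of this frame; y is level across the line of sight, z up. The column (24 mm thick, 270 mm high) stands 65 mm behind the glass.
- focus (a point): The place in the air where the middle of the plug is to be: 120 mm straight in front of the lens, at lens height, right above the yellow disc (32 mm diameter) on the 8 mm thick, 90 mm wide base plate of the camera stand. Axes as for the lens: the plug's length must lie along y (either way round), its z up.
- mug: Dented red enamel mug, 82 mm diameter, 82 mm high, handle to its +y; origin at the centre of its underside. Leave it alone.
- cobble: Rough pink granite cobble about 90 x 80 x 70 mm; origin at the centre of its underside. Leave it alone.
- level: Short aluminium spirit level, 235 mm long (x), 24 mm wide, 47 mm high, standing on edge; origin at the centre of its underside. Leave it alone.
- feather_block: Wooden block 70 x 70 x 40 mm with two steel feathers standing in it (84 mm high in all); origin at the centre of its underside. Leave it alone.
There are look-alikes about, which are no part of the job. Of the things like the part that bears plug_mid, leave any that is turquoise; of the rest the smaller one is meant.

How it is judged:
On the way, in this order (a step that is already met when the one before it is completed fails the run):
1. the slide is pulled out to its stop with the plug still lying on it (value of joint slide above 0.113 m and distance between plug_mid and slide_bed below 0.035 m), for 0.2 s.
2. the plug is lifted clear of the slide, in the fingers (height (world z) of plug_mid above 0.11 m and contact force between the fingers and plug above 1 N), for 0.2 s.
At the end, for the whole second after the job is handed in: The gripper still holds the plug, steady (under 30 mm/s), its middle within 20 mm of the focus point, its length within 0.17 rad of square across the line of sight and its top within 0.17 rad of straight up; the slide is still out (more than 105 mm of its 120 mm) (distance between plug_mid and focus below 0.02 m and angle between the x axis of plug_mid and the y axis of focus, either way round below 0.17 rad and angle between plug_mid's own z axis and vertical below 0.17 rad and contact force between the fingers and plug above 1 N and linear speed of plug below 0.03 m/s and value of joint slide above 0.105 m); the arm keeps its last pose, push and grip.
It fails at once if the mug is moved by more than 30 mm (distance of mug from where it was at the start of the episode above 0.03 m).
It fails at once if the cobble is moved by more than 30 mm (distance of cobble from where it was at the start of the episode above 0.03 m).
It fails at once if the spirit level is moved by more than 30 mm (distance of level from where it was at the start of the episode above 0.03 m).
It fails at once if the feather block is moved by more than 30 mm (distance of feather_block from where it was at the start of the episode above 0.03 m).
It also fails if it takes over 53 s, if anything falls off the work surface, if the arm or the gripper's body presses on something with over 40 N, if the wrist force passes 120 N, or if a joint passes its speed limit or range.

## Robot

A 7-joint arm with a two-finger parallel gripper is mounted at the origin on the work surface. World frame = base frame: x ahead of the robot, y to its left, z up, the work surface at z = 0. Lengths are in m, angles in rad, forces in N, time in s.
With the tool pointing down it reaches from about 0.425 to 0.8 m from the base axis. Payload 8.3 kg.
Tool frame: the origin (TCP) lies at the very end of the fingers, on their centre line; the grasp point (between the pads) lies 19 mm behind it; z points along the fingers, y is the line along which they close (so a half turn about z gives the same grasp; the last joint's range is limited). The gripper opens to 85 mm and grips with 20 to 120 N. Pads are 22 mm wide; open, the fingers measure 114 mm over their backs; the gripper's body (76 mm by 85 mm) begins 54 mm behind the grasp point. The pads swing forward as they close: fully open they stand 13 mm farther back than shut.
Start: joints at [1.273, 0.383, 0.016, 1.37, -0.006, 1.388, -0.046], TCP at [0.145, -0.608, 0.196] pointing down, gripper open.
Joint ranges: [-2.95, 2.95], [-0.25, 2.06], [-1.52, 1.56], [0.18, 2.33], [-1.44, 4.58], [0.02, 2.06], [-3.01, 3.01]. Speed limits (rad/s): [2.39, 2.39, 3.01, 3.01, 3.14, 3.14, 3.14].

## Interface

Orientations are given as a unit quaternion [w, x, y, z].
In Python, from cell import status, snapshot, calibration, env gives the robot as it stands. The module is installed in compiled form; this text tells all that it offers.
- The arm moves only by the tool play_rows, never from a script. Its argument "rows" is a list of rows, each a list of 3 entries, a list of its own where there are three numbers: the closure, from 0 (fully open) to 1 (shut), then the shift along the tool's x, y, z normalised to -1 to 1, where 1 is 200 mm, then the turn about the tool's z normalised to -1 to 1, where 1 is 60 degrees. In form: [[claw, [tx, ty, tz], yaw], ...]. A call has exactly 5 rows; each row is the pose to reach, as a shift and turn from the pose commanded when the call began, along the tool's axes at that moment; what a row does not reach only later rows make up. A row lasts 1/8 s, in which the tool goes at most 62.5 mm and 10.7 degrees, less where a joint would pass 70% of its speed; a pose out of reach is approached as far as the arm can. A call with a number of a shift or a turn outside -1 to 1 is refused whole. A call with a gripper value outside its range is refused whole. The fingers move at their own pace and stop on an object; the grip force is fixed at half the most. Time passes only in rows, so rows that repeat a pose let the fingers close, or fill a call up. It gives the time, the measured TCP pose, the force, the opening and the grip force at its end, in the units of the state.
- status.get_obs(): the state, without advancing time (a new reading comes with each control period).
- snapshot(name): name is "side" or "top"; returns the picture (384x512x3 uint8, red, green, blue); there is no depth.
- calibration(name): a dict with "fx", "fy", "cx", "cy" (pixels), "R" (3x3) and "t" (3): a world point X has camera coordinates R X + t. Camera axes: x right, y down, z forward; pixel columns grow to the right and rows downward; lengths in m; the calibration is good to about 2 mm. A picture is of the moment at which its call begins. calibration takes no time and is no camera call.
- env.hand_in(): hands the job in; it is judged then, once.
The state is a dict: "time": time; "qpos": joint angles; "qd": joint speeds; "effort": joint torques, N m; "position": TCP position; "tool_rot": TCP orientation; "ft_force": force on the tool from outside, world axes, zero at the start; "torque": the same for the moment, N m; "width": opening from 0.0 (shut) to 1.0 (fully open); "grip_force": force on a finger pad.
Only numpy, scipy, OpenCV 4.12 (cv2) and the standard library are available. Lean on these libraries where they do the work, as an engineer would, in place of code of your own. Each camera call takes 0.05 s, during which the arm holds its last target. There are 200 camera calls.

## Working session

There is one attempt and no reset: what is moved stays moved. The work goes in short steps, Python scripts to look and compute and a tool call to move; the robot and the scene stay as the last step left them, time stands still between calls to the robot, and variables do not carry over. Pictures are saved under pics/ and viewed, at most 10 in all, crops included, and the job is handed in when it is done.

Besides the shell and the picture viewer there is one more tool, called after ">>>" as name([rows], argument=value, ...), one row to a line, values as JSON. play_rows: Moves the arm, as the interface text tells. Scaled input: -1 to 1 covers 200 mm each way for a shift and 60 degrees each way for a turn. Its arguments: {"type":"object","properties":{"rows":{"type":"array"}},"required":["rows"]}

```bash
mkdir -p pics
python3 - <<'E'
from cell import status,snapshot,calibration
import cv2,json,numpy as np
for n in("side","top"):
    cv2.imwrite(f"pics/{n}0.png",cv2.resize(snapshot(n)[:,:,::-1],(800,600),interpolation=cv2.INTER_CUBIC))
    c=calibration(n);print(n,c["fx"],c["cx"],c["cy"],np.round(-np.array(c["R"]).T@np.array(c["t"]),3),np.round(c["R"],3).tolist())
o=status.get_obs();print({k:np.round(v,3).tolist() for k,v in o.items()})
E
```

```text
side 415.6700799976049 251.0046210479919 189.64999861640732 [ 0.366 -0.682  0.939] [[0.965, -0.264, 0.001], [-0.196, -0.722, -0.664], [0.176, 0.64, -0.748]]
top 495.2312906147841 252.57335427815582 197.0332044011905 [0.462 0.041 1.503] [[-0.008, -1.0, -0.003], [-0.997, 0.008, -0.076], [0.076, 0.002, -0.997]]
{'time': 0.1, 'qpos': [1.273, 0.384, 0.016, 1.371, -0.006, 1.388, -0.047], 'qd': [-0.0, -0.0, -0.0, -0.002, -0.002, -0.0, 0.001], 'effort': [0.003, -62.913, 0.848, -37.276, 0.017, 0.01, -0.0], 'position': [0.145, -0.607, 0.196], 'tool_rot': [-0.001, 0.993, 0.117, -0.0], 'ft_force': [-0.164, 0.517, -0.083], 'torque': [0.044, -0.006, 0.04], 'grip_force': 0.0, 'width': 1.001}
```

View pics/side0.png

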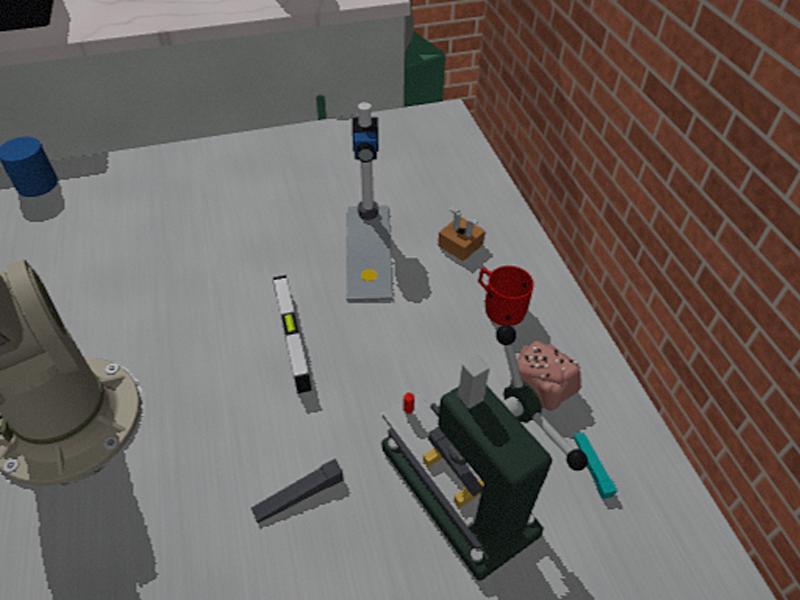

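View pics/top0.png

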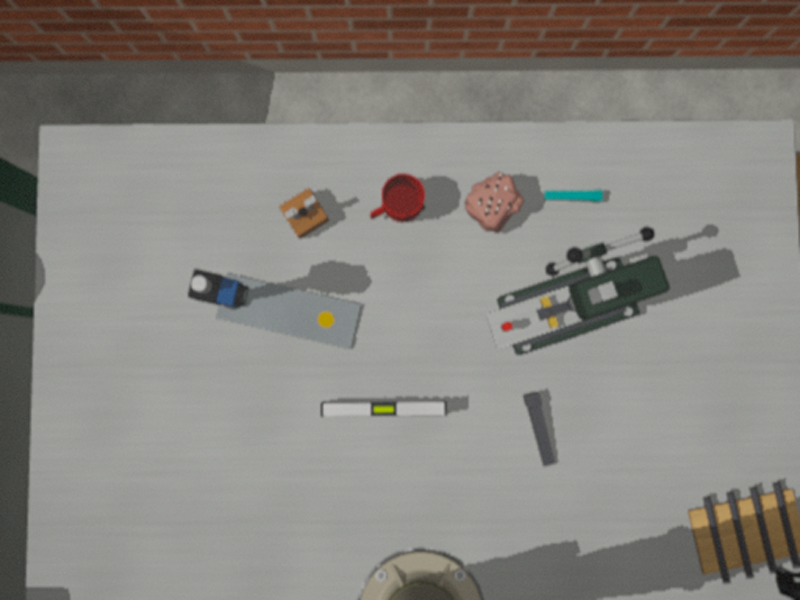

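The top view shows the press slide with its knob at (507,327), the plug on the brass bars at about (555,308), the disc at (326,320) and the camera head at (218,288). The grey wedge on the bench is the larger look-alike. In the side view the knob is at (409,403) and the lens at about (366,153). I'll zoom in next.

```bash
cat > h.py <<'E'
from cell import status,snapshot,calibration
import cv2,numpy as np
def onz(n,u,v,z):
    c=calibration(n);R=np.array(c["R"]);C=-R.T@np.array(c["t"])
    d=R.T@np.array([(u-c["cx"])/c["fx"],(v-c["cy"])/c["fy"],1]);return C+d*(z-C[2])/d[2]
def tri(uv):
    A=[];b=[]
    for n,(u,v) in uv.items():
        c=calibration(n);R=np.array(c["R"]);t=np.array(c["t"])
        for a,f,p in((0,"fx",(u-c["cx"])),(1,"fy",(v-c["cy"]))):
            k=p/c[f];A.append(R[a]-k*R[2]);b.append(k*t[2]-t[a])
    return np.linalg.lstsq(np.array(A),np.array(b),rcond=None)[0]
def proj(n,X):
    c=calibration(n);p=np.array(c["R"])@X+np.array(c["t"]);return c["fx"]*p[0]/p[2]+c["cx"],c["fy"]*p[1]/p[2]+c["cy"]
def blob(im,lo,hi,box):
    x0,y0,x1,y1=box;h=cv2.cvtColor(im[y0:y1,x0:x1],cv2.COLOR_RGB2HSV);m=cv2.inRange(h,lo,hi);ys,xs=np.nonzero(m);return xs.mean()+x0,ys.mean()+y0,len(xs)
E
python3 - <<'E'
from h import *
T=snapshot("top");S=snapshot("side")
kt=blob(T,(0,150,100),(8,255,255),(310,195,340,220));ks=blob(S,(0,150,100),(8,255,255),(250,245,275,270))
print("knob",kt,ks,tri({"top":kt[:2],"side":ks[:2]}),onz("top",*kt[:2],.08))
yt=blob(T,(20,150,100),(32,255,255),(195,190,225,220));ys=blob(S,(20,150,100),(32,255,255),(225,165,250,185))
print("disc",yt,ys,onz("top",*yt[:2],.008),onz("side",*ys[:2],.008))
a=T[140:235,305:435];b=S[235:335,235:365];c=T[165:230,115:245];d=S[60:130,205:265]
cv2.imwrite("pics/c1.png",cv2.resize(a[:,:,::-1],(780,570),interpolation=cv2.INTER_CUBIC))
cv2.imwrite("pics/c2.png",cv2.resize(b[:,:,::-1],(780,600),interpolation=cv2.INTER_CUBIC))
c=cv2.resize(c[:,:,::-1],None,fx=4,fy=4,interpolation=cv2.INTER_CUBIC);d=cv2.resize(d[:,:,::-1],None,fx=4,fy=4,interpolation=cv2.INTER_CUBIC)
o=np.zeros((280,760,3),np.uint8);o[:260,:520]=c;o[:,520:]=d;cv2.imwrite("pics/c3.png",o)
E
```

```text
knob (np.float64(324.3809523809524), np.float64(208.57142857142858), 21) (np.float64(261.3939393939394), np.float64(254.54545454545453), 33) [ 0.53586799 -0.1613437   0.08655984] [ 0.53627359 -0.16229233  0.08      ]
disc (np.float64(208.0), np.float64(204.0), 69) (np.float64(235.86206896551724), np.float64(175.79310344827587), 58) [0.55661232 0.17904996 0.008     ] [0.55522712 0.18126877 0.008     ]
```

View pics/c1.png

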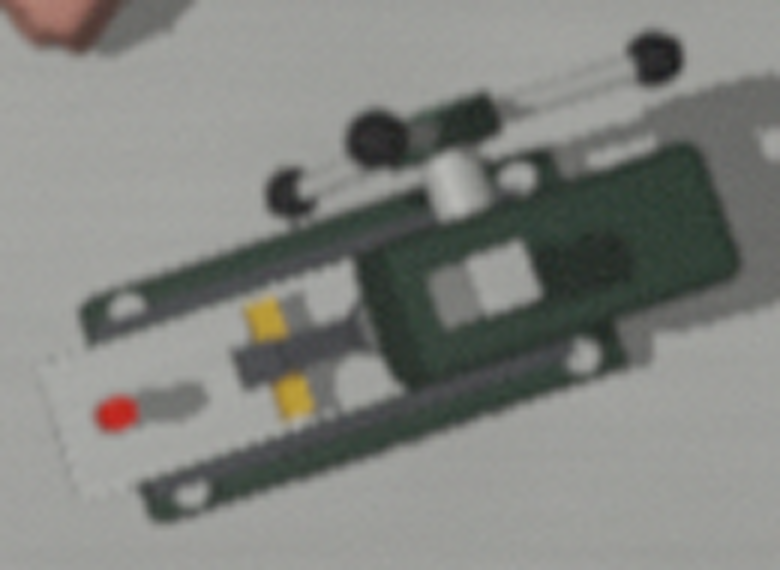

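View pics/c3.png

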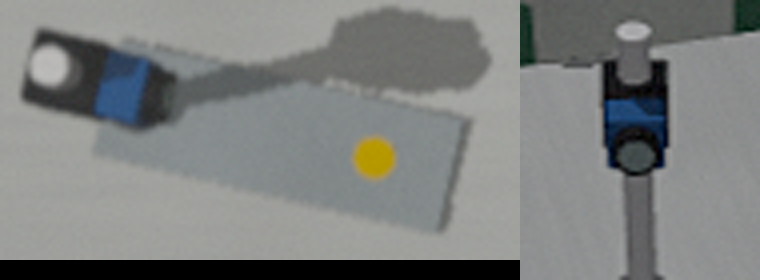

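The crop of the top view shows the slide running at about 0.315 rad to the image axis. The front bar is centred at crop (281,358) and the near end of the plug at about (240,368). The lens is at about full-image (158,191) in the top view and (234,99) in the side view.

Run:
```python
from h import *
P=lambda x,y,z:onz("top",305+x/6,140+y/6,z)
print("bar",P(281,358,.062),"plug near end",P(240,368,.07))
k=onz("top",324.4+.3,208.6+.3,.085);print("knob",k)
d=k-P(281,358,.062);print("dir knob-bar",np.linalg.norm(d[:2]),np.degrees(np.arctan2(d[1],d[0])))
for a,b in(((155,520),(625,360)),((90,300),(545,155)),((150,488),(600,340))):
    v=P(*a,.03)-P(*b,.03);print(np.degrees(np.arctan2(v[1],v[0])))
Q=lambda x,y,z:onz("top",115+x/4,165+y/4,z)
for a,b in(((440,232),(95,152)),((470,118),(125,40))):
    v=Q(*a,.008)-Q(*b,.008);print("los",np.degrees(np.arctan2(v[1],v[0])))
print("lens",tri({"top":(158.25,190.75),"side":(234.4,98.9)}))
L=np.array([.556+.12*.22,.18+.12*.975,0])
for h in(.18,.2,.21,.22,.24): L[2]=h;print(h,proj("side",L),proj("top",L))
```

```text
bar [ 0.56257131 -0.24533431  0.062     ] plug near end [ 0.55732741 -0.22384307  0.07      ]
knob [ 0.5350637  -0.16247521  0.085     ]
dir knob-bar 0.08730578147023077 108.36516205385867
108.26682793308929
107.24210620219516
107.69013395140045
los -103.46921251628241
los -103.22158271834083
lens [0.5812798  0.28988843 0.21309592]
0.18 (np.float64(233.8745848236977), np.float64(106.74244621598017)) (np.float64(158.1030266721225), np.float64(190.75289114323627))
0.2 (np.float64(233.6731327178342), np.float64(101.19028521117053)) (np.float64(156.64174152558837), np.float64(190.07916663646282))
0.21 (np.float64(233.5705382884245), np.float64(98.36271094562647)) (np.float64(155.89427172842824), np.float64(189.73454620313115))
0.22 (np.float64(233.46666727709862), np.float64(95.49995318917738)) (np.float64(155.13523663425883), np.float64(189.38459359760725))
0.24 (np.float64(233.25499900084137), np.float64(89.66622737949464)) (np.float64(153.5813800104408), np.float64(188.66818907521716))
```

View pics/c2.png

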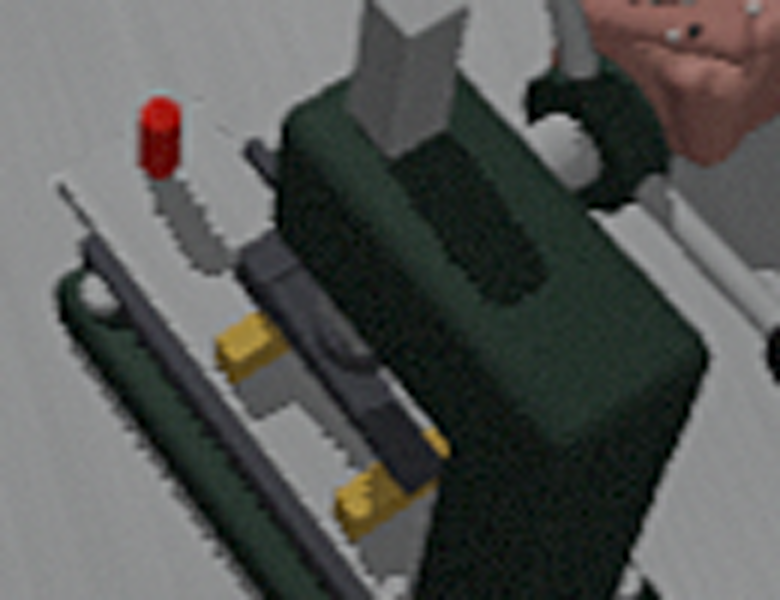

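In the side crop the plug's head faces the knob, with its tip towards the press. Lens height is about 0.21 m and the slide pulls out along about 108° in world axes. I'll move over the knob now.

>>> play_rows([
  [0.2, [0.16, -0.11, 0], 0],
  [0.4, [0.34, -0.24, 0], 0],
  [0.4, [0.54, -0.38, 0], 0],
  [0.4, [0.74, -0.52, 0], 0],
  [0.4, [0.9, -0.64, 0], 0],
])

```text
time: 0.82
position: [0.2921, -0.4396, 0.1965]
tool_rot: [-0.0, 0.993, 0.118, 0.0]
ft_force: [0.6, -0.2, 0.0]
width: 0.596
grip_force: 0.0
```

>>> play_rows([
  [0.4, [0.2, -0.14, 0], 0],
  [0.4, [0.4, -0.28, 0], 0],
  [0.4, [0.6, -0.42, 0], 0],
  [0.4, [0.75, -0.53, 0], 0],
  [0.4, [0.9, -0.64, 0], 0],
])

```text
time: 1.45
position: [0.4367, -0.2739, 0.1965]
tool_rot: [-0.0, 0.993, 0.117, -0.0]
ft_force: [0.1, -0.5, 0.1]
width: 0.599
grip_force: 0.0
```

>>> play_rows([
  [0.4, [0.2, -0.14, 0], -0.02],
  [0.4, [0.4, -0.28, 0], -0.04],
  [0.4, [0.54, -0.38, 0], -0.077],
  [0.4, [0.614, -0.43, 0], -0.077],
  [0.4, [0.614, -0.43, 0], -0.077],
])

```text
time: 2.08
position: [0.5356, -0.1623, 0.1962]
tool_rot: [-0.0, 0.988, 0.157, -0.0]
ft_force: [0.4, -0.7, -0.1]
width: 0.596
grip_force: 0.0
```

```bash
cat >> h.py <<'E'
def st():
    from scipy.spatial.transform import Rotation as Ro
    o=status.get_obs();q=o["tool_rot"];M=Ro.from_quat([*q[1:],q[0]]).as_matrix()
    print("t",round(o["time"],2),"p",np.round(o["position"],4),"yang",np.round(np.degrees(np.arctan2(M[1,1],M[0,1])),2),"z",np.round(M[:,2],3),"w",np.round(o["width"],3),"g",np.round(o["grip_force"],1),"F",np.round(o["ft_force"],1),"q7",round(o["qpos"][6],2));return np.array(o["position"]),M
def to(X):
    p,M=st();return np.round(M.T@(np.array(X)-p)/.2,3)
E
python3 -c "
from h import *
print(to([.535,-.1625,.057]))"
```

```text
t 2.08 p [ 0.5356 -0.1623  0.1962] yang -71.88 z [-0.  0. -1.] w 0.596 g 0.0 F [ 0.4 -0.7 -0.1] q7 -1.1
[-0.003  0.     0.696]
```

>>> play_rows([
  [0.4, [0, 0, 0.2], 0],
  [0.4, [0, 0, 0.42], 0],
  [0.4, [0, 0, 0.6], 0],
  [0.4, [0, 0, 0.69], 0],
  [0.4, [0, 0, 0.69], 0],
])

```text
time: 2.7
position: [0.5343, -0.1639, 0.0578]
tool_rot: [-0.0, 0.988, 0.156, -0.001]
ft_force: [0.2, -1.2, 0.9]
width: 0.599
grip_force: 0.0
```

>>> play_rows([
  [0.7, [0, 0, 0], 0],
  [0.9, [0, 0, 0], 0],
  [1, [0, 0, 0], 0],
  [1, [0, 0, 0], 0],
  [1, [0, 0, 0], 0],
])

```text
time: 3.32
position: [0.5355, -0.1628, 0.0586]
tool_rot: [0.0, 0.988, 0.157, 0.0]
ft_force: [0.4, 0.2, 0.1]
width: -0.001
grip_force: 0.0
```

Run:
```python
from h import *
S=snapshot("side");T=snapshot("top");st()
o=np.hstack([cv2.resize(S[205:305,215:315,::-1],(400,400),interpolation=cv2.INTER_CUBIC),cv2.resize(T[150:250,270:370,::-1],(400,400),interpolation=cv2.INTER_CUBIC)])
cv2.imwrite("pics/e1.png",o)
```

```text
t 3.42 p [ 0.5354 -0.1628  0.0585] yang -71.92 z [ 0.  0. -1.] w 0.002 g 0.0 F [-0.3  0.3  0.1] q7 -1.14
```

View pics/e1.png

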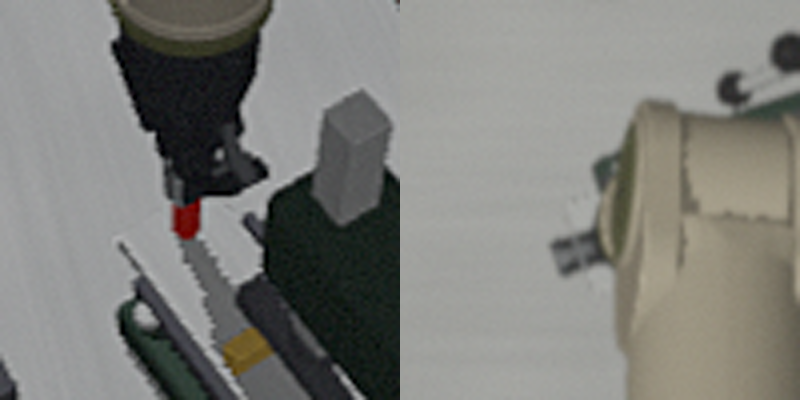

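The side view shows the knob still visible below the gripper at crop (185,220), with the slide not moved. The fingers seem to be beyond or above it. I'll check by projection.

Run:
```python
from h import *
p,M=st()
f=lambda X:((lambda a:(round((a[0]-215)*4),round((a[1]-205)*4)))(proj("side",np.array(X))),(lambda a:(round((a[0]-270)*4),round((a[1]-150)*4)))(proj("top",np.array(X))))
print("tcp",f(p),"grasp",f(p+[0,0,.019]),"70 up",f(p+[0,0,.073]))
for z in(.052,.071,.09):print("knob",z,f([.535,-.1625,z]))
S=snapshot("side");print(blob(S,(0,150,60),(8,255,255),(250,245,275,275)))
```

```text
t 3.42 p [ 0.5354 -0.1628  0.0585] yang -71.92 z [ 0.  0. -1.] w 0.002 g 0.0 F [-0.3  0.3  0.1] q7 -1.14
tcp ((185, 225), (214, 237)) grasp ((185, 209), (218, 236)) 70 up ((187, 158), (229, 232))
knob 0.052 ((184, 231), (212, 238))
knob 0.071 ((184, 214), (216, 237))
knob 0.09 ((185, 197), (220, 235))
(np.float64(261.5952380952381), np.float64(259.6190476190476), 42)
```

Run:
```python
from h import *
S=snapshot("side")
a=S[225:275,235:295,::-1].astype(float);a=np.clip(255*(a/255)**.55,0,255).astype(np.uint8)
cv2.imwrite("pics/e2.png",cv2.resize(a,(720,600),interpolation=cv2.INTER_CUBIC))
```

```text
(no output)
```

View pics/e2.png

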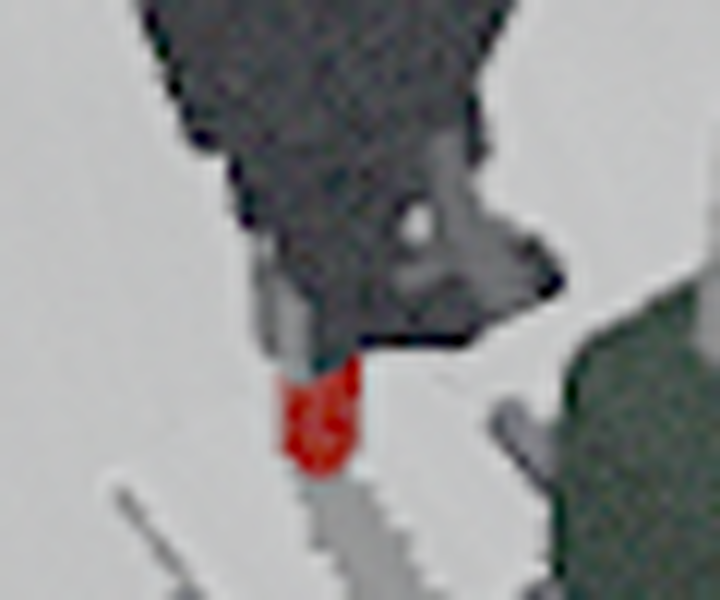

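The zoom shows red from about row 255 to 265 in full-image pixels. The closed finger tips end at about row 254–256, so they look to be above the knob top and higher than the reported TCP. I'll reopen, go 10 mm lower, which is safe either way, and close again.

>>> play_rows([
  [0.6, [0, 0, 0], 0],
  [0.4, [0, 0, 0], 0],
  [0.4, [0, 0, 0], 0],
  [0.4, [0, 0, 0.03], 0],
  [0.4, [0, 0, 0.05], 0],
])

```text
time: 4.15
position: [0.5352, -0.1628, 0.0479]
tool_rot: [-0.0, 0.988, 0.157, -0.0]
ft_force: [0.2, -0.3, 0.0]
width: 0.598
grip_force: 0.0
```

>>> play_rows([
  [0.7, [0, 0, 0], 0],
  [0.9, [0, 0, 0], 0],
  [1, [0, 0, 0], 0],
  [1, [0, 0, 0], 0],
  [1, [0, 0, 0], 0],
])

```text
time: 4.78
position: [0.5354, -0.1628, 0.0487]
tool_rot: [-0.0, 0.988, 0.157, 0.0]
ft_force: [-2.8, 0.6, 3.4]
width: 0.165
grip_force: 58.7
```

Run:
```python
from h import *
st()
S=snapshot("side");print(blob(S,(0,150,60),(8,255,255),(240,235,285,280)))
h=cv2.inRange(cv2.cvtColor(S,cv2.COLOR_RGB2HSV),(0,150,60),(8,255,255))[235:280,240:285];y,x=np.nonzero(h);print(y.min()+235,y.max()+235,x.min()+240,x.max()+240)
```

```text
t 4.78 p [ 0.5354 -0.1628  0.0487] yang -71.92 z [ 0.  0. -1.] w 0.165 g 58.7 F [-2.8  0.6  3.4] q7 -1.14
(np.float64(261.2352941176471), np.float64(262.05882352941177), 17)
260 264 259 264
```

>>> play_rows([
  [0.6, [0, 0, 0], 0],
  [0.4, [0, 0, 0], 0],
  [0.4, [0, 0, 0], 0],
  [0.4, [0, 0, 0.04], 0],
  [0.4, [0, 0, 0.06], 0],
])

```text
time: 5.45
position: [0.535, -0.1628, 0.0357]
tool_rot: [-0.0, 0.988, 0.157, -0.0]
ft_force: [0.1, 0.7, -0.4]
width: 0.605
grip_force: 0.0
```

>>> play_rows([
  [0.7, [0, 0, 0], 0],
  [0.9, [0, 0, 0], 0],
  [1, [0, 0, 0], 0],
  [1, [0, 0, 0], 0],
  [1, [0, 0, 0], 0],
])

```text
time: 6.08
position: [0.5354, -0.1628, 0.0367]
tool_rot: [-0.0, 0.988, 0.157, 0.0]
ft_force: [-1.5, -0.0, 2.0]
width: 0.183
grip_force: 58.6
```

>>> play_rows([
  [1, [0, -0.08, 0], 0],
  [1, [0, -0.2, 0], 0],
  [1, [0, -0.33, 0], 0],
  [1, [0, -0.44, 0], 0],
  [1, [0, -0.52, 0], 0],
])

```text
time: 6.7
position: [0.5029, -0.065, 0.0367]
tool_rot: [0.001, 0.988, 0.157, 0.0]
ft_force: [0.2, -5.9, -0.2]
width: 0.181
grip_force: 60.0
```

>>> play_rows([
  [1, [0, -0.01, 0], 0],
  [1, [0, -0.02, 0], 0],
  [1, [0, -0.03, 0], 0],
  [1, [0, -0.04, 0], 0],
  [1, [0, -0.04, 0], 0],
])

```text
time: 7.32
position: [0.5007, -0.0584, 0.0367]
tool_rot: [0.001, 0.988, 0.156, -0.0]
ft_force: [-2.8, -5.7, 3.6]
width: 0.184
grip_force: 60.4
```

>>> play_rows([
  [1, [0, -0.01, 0], 0],
  [1, [0, -0.02, 0], 0],
  [1, [0, -0.025, 0], 0],
  [1, [0, -0.03, 0], 0],
  [1, [0, -0.03, 0], 0],
])

```text
time: 7.95
position: [0.4989, -0.0529, 0.0367]
tool_rot: [0.001, 0.988, 0.156, -0.0]
ft_force: [-3.1, -5.4, 4.0]
width: 0.182
grip_force: 60.3
```

>>> play_rows([
  [1, [0, -0.005, 0], 0],
  [1, [0, -0.01, 0], 0],
  [1, [0, -0.015, 0], 0],
  [1, [0, -0.02, 0], 0],
  [1, [0, -0.02, 0], 0],
])

```text
time: 8.57
position: [0.4983, -0.0512, 0.0367]
tool_rot: [0.002, 0.988, 0.155, 0.0]
ft_force: [0.9, -11.9, -0.1]
width: 0.183
grip_force: 60.0
```

>>> play_rows([
  [1, [0, -0.01, 0], 0],
  [1, [0, -0.01, 0], 0],
  [1, [0, -0.01, 0], 0],
  [1, [0, -0.01, 0], 0],
  [1, [0, -0.01, 0], 0],
])

```text
time: 9.2
position: [0.4982, -0.0507, 0.0367]
tool_rot: [0.002, 0.988, 0.154, 0.001]
ft_force: [3.5, -15.5, -2.3]
width: 0.182
grip_force: 59.8
```

>>> play_rows([
  [0.8, [0, 0.01, 0], 0],
  [0.6, [0, 0.02, 0], 0],
  [0.45, [0, 0.02, 0], 0],
  [0.4, [0, 0.02, 0], 0],
  [0.4, [0, 0.02, 0], 0],
])

```text
time: 9.82
position: [0.4982, -0.0483, 0.0365]
tool_rot: [-0.0, 0.988, 0.157, 0.0]
ft_force: [-0.2, 0.7, -1.0]
width: 0.595
grip_force: 0.0
```

>>> play_rows([
  [0.4, [0, 0, -0.15], 0],
  [0.4, [0, 0, -0.35], 0],
  [0.4, [0, 0, -0.55], 0],
  [0.4, [0, 0, -0.7], 0],
  [0.4, [0, 0, -0.7], 0],
])

```text
time: 10.45
position: [0.4998, -0.0486, 0.1792]
tool_rot: [0.001, 0.988, 0.157, 0.002]
ft_force: [0.6, 0.1, -0.0]
width: 0.601
grip_force: 0.0
```

>>> play_rows([
  [0.4, [0.15, -0.1, 0], 0],
  [0.4, [0.3, -0.3, 0], 0],
  [0.4, [0.5, -0.5, 0], 0],
  [0.4, [0.6, -0.7, 0], 0],
  [0.4, [0.6, -0.7, 0], 0],
])

```text
time: 11.08
position: [0.5675, 0.1271, 0.1752]
tool_rot: [-0.001, 0.987, 0.161, -0.001]
ft_force: [0.4, -0.4, -0.4]
width: 0.6
grip_force: 0.0
```

Run:
```python
from h import *
st()
T=snapshot("top");S=snapshot("side")
kt=blob(T,(0,150,100),(8,255,255),(260,190,330,250));ks=blob(S,(0,150,100),(8,255,255),(215,200,270,260))
print(kt,ks,tri({"top":kt[:2],"side":ks[:2]}))
o=np.hstack([cv2.resize(T[170:250,260:340,::-1],(400,400),interpolation=cv2.INTER_CUBIC),cv2.resize(S[215:295,220:300,::-1],(400,400),interpolation=cv2.INTER_CUBIC)])
cv2.imwrite("pics/f1.png",o)
```

```text
t 11.07 p [0.5675 0.1271 0.1752] yang -71.47 z [-0.002  0.003 -1.   ] w 0.6 g 0.0 F [ 0.4 -0.4 -0.4] q7 -1.66
(np.float64(285.88235294117646), np.float64(221.58823529411765), 17) (np.float64(235.3684210526316), np.float64(223.42105263157896), 38) [ 0.49906446 -0.05091607  0.08206334]
```

View pics/f1.png

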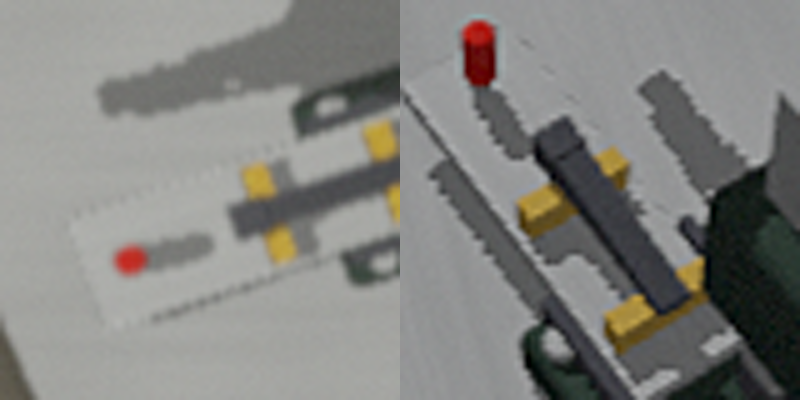

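The slide is out: the knob is now at (0.499, −0.051), 118 mm along. The plug lies across both bars, with its head end at about crop (233,220) in the top view and its tip at (672,303) in the side view. I'll fit it numerically.

Run:
```python
from h import *
T=snapshot("top");S=snapshot("side")
def fit(I,box):
    x0,y0,x1,y1=box;h=cv2.cvtColor(I[y0:y1,x0:x1],cv2.COLOR_RGB2HSV)
    m=((h[...,2]<105)&~((h[...,0]>40)&(h[...,0]<95)&(h[...,1]>60))).astype(np.uint8)
    n,l,s,c=cv2.connectedComponentsWithStats(m,connectivity=4);i=1+np.argmax(s[1:,4]);y,x=np.nonzero(l==i)
    print(s[i],cv2.minAreaRect(np.c_[x+x0,y+y0].astype(np.float32)));print(h[...,2].min());return x+x0,y+y0
x,y=fit(T,(300,196,346,220))
fit(S,(322-100,235,360-75,280))
# line fit using column centres between the bars
for c in(309,312,315,318,321,324,327,330,333,336,339):print(c,T[200:218,c].max(1).tolist())
k=np.array([.4985,-.0505]);b=k+.125*np.array([.309,-.951]);print("bed",b,proj("top",np.array([*b,.07])),proj("side",np.array([*b,.07])))
print("head",onz("top",260+233/5,170+220/5,.073),onz("top",260+395/5,170+180/5,.073))
print("side head,tail",onz("side",220+155/5,215+128/5,.084),onz("side",220+275/5,215+296/5,.068))
```

```text
[  6   4  37  17 211] ((324.3000183105469, 208.4000244140625), (6.640782833099365, 36.99864196777344), 71.56504821777344)
71
[ 13   0  50  45 772] ((258.6000061035156, 258.20001220703125), (65.60000610351562, 25.60000228881836), 36.869895935058594)
0
309 [165, 167, 167, 174, 183, 187, 180, 167, 159, 141, 102, 87, 86, 86, 85, 84, 90, 117]
312 [167, 170, 175, 181, 186, 188, 190, 189, 171, 134, 88, 86, 85, 84, 85, 86, 101, 141]
315 [170, 158, 133, 120, 119, 119, 124, 132, 125, 95, 79, 83, 80, 79, 95, 124, 160, 184]
318 [171, 166, 163, 161, 150, 135, 123, 104, 89, 84, 82, 78, 84, 92, 105, 122, 134, 148]
321 [171, 171, 170, 171, 171, 164, 142, 105, 81, 79, 78, 80, 90, 105, 116, 119, 120, 119]
324 [171, 171, 169, 170, 163, 141, 102, 83, 79, 80, 81, 90, 105, 131, 152, 167, 168, 165]
327 [170, 171, 171, 163, 141, 102, 81, 78, 80, 78, 90, 123, 152, 167, 168, 169, 168, 167]
330 [170, 171, 165, 140, 102, 80, 83, 79, 79, 88, 118, 151, 167, 169, 167, 165, 167, 169]
333 [158, 155, 135, 100, 80, 77, 77, 75, 88, 116, 148, 167, 169, 167, 167, 167, 169, 165]
336 [186, 157, 103, 80, 78, 75, 80, 82, 106, 140, 160, 168, 168, 167, 169, 169, 166, 141]
339 [130, 97, 76, 78, 75, 77, 109, 159, 186, 191, 189, 185, 184, 183, 169, 157, 139, 98]
bed [ 0.537125 -0.169375] (np.float64(326.3330560587353), np.float64(208.44221181747076)) (np.float64(262.7078398192858), np.float64(260.88279260793917))
head [ 0.52134965 -0.11168397  0.073     ] [ 0.54374815 -0.20566229  0.073     ]
side head,tail [ 0.52280562 -0.11401477  0.084     ] [ 0.55532509 -0.21104218  0.068     ]
```

>>> play_rows([
  [0.5, [-0.06, 0.13, 0], -0.15],
  [0.58, [-0.12, 0.26, 0], -0.3],
  [0.58, [-0.18, 0.4, 0], -0.45],
  [0.58, [-0.24, 0.53, 0], -0.6],
  [0.58, [-0.3, 0.65, 0], -0.75],
])

```text
time: 11.9
position: [0.5516, -0.0238, 0.1765]
tool_rot: [0.0, 0.852, 0.524, -0.0]
ft_force: [-0.2, 0.1, -0.2]
width: 0.415
grip_force: 0.0
```

```bash
python3 -c "
from h import *
print(to([.535,-.161,.075]))"
```

```text
t 11.9 p [ 0.5516 -0.0238  0.1765] yang -26.82 z [ 0.    -0.001 -1.   ] w 0.415 g 0.0 F [-0.2  0.1 -0.2] q7 -0.62
[-0.649  0.235  0.508]
```

>>> play_rows([
  [0.58, [-0.16, 0.06, 0], -0.15],
  [0.58, [-0.32, 0.12, 0], -0.3],
  [0.58, [-0.48, 0.18, 0], -0.45],
  [0.58, [-0.649, 0.235, 0], -0.6],
  [0.58, [-0.649, 0.235, 0], -0.747],
])

```text
time: 12.52
position: [0.5334, -0.1638, 0.1761]
tool_rot: [0.0, 0.59, 0.807, -0.001]
ft_force: [0.2, 1.2, -1.0]
width: 0.421
grip_force: 0.0
```

>>> play_rows([
  [0.58, [0, 0, 0.1], 0],
  [0.58, [0, 0, 0.25], 0],
  [0.58, [0, 0, 0.4], 0],
  [0.58, [0, 0, 0.5], 0],
  [0.58, [0, 0, 0.5], 0],
])

```text
time: 13.15
position: [0.5333, -0.159, 0.075]
tool_rot: [-0.001, 0.589, 0.808, -0.001]
ft_force: [-0.5, 0.2, 0.0]
width: 0.42
grip_force: 0.0
```

```bash
python3 -c "
from h import *
print(to([.535,-.161,.019]))"
```

```text
t 13.15 p [ 0.5333 -0.159   0.075 ] yang 17.76 z [-0.003  0.001 -1.   ] w 0.42 g 0.0 F [-0.5  0.2  0. ] q7 0.34
[-0.013  0.006  0.28 ]
```

>>> play_rows([
  [0.58, [0, 0.005, 0.08], 0],
  [0.58, [0, 0.005, 0.15], 0],
  [0.58, [0, 0.005, 0.2], 0],
  [0.58, [0, 0.005, 0.24], 0],
  [0.58, [0, 0.005, 0.24], 0],
])

```text
time: 13.78
position: [0.5358, -0.1572, 0.0279]
tool_rot: [-0.001, 0.588, 0.809, -0.0]
ft_force: [0.9, -0.6, -0.7]
width: 0.422
grip_force: 0.0
```

Run:
```python
from h import *
st();S=snapshot("side")
a=S[205:285,210:310,::-1].astype(float);a=np.clip(255*(a/255)**.6,0,255).astype(np.uint8)
cv2.imwrite("pics/g1.png",cv2.resize(a,(750,600),interpolation=cv2.INTER_CUBIC))
```

```text
t 13.78 p [ 0.5358 -0.1572  0.0279] yang 17.9 z [-0.001  0.001 -1.   ] w 0.422 g 0.0 F [ 0.9 -0.6 -0.7] q7 0.31
```

View pics/g1.png

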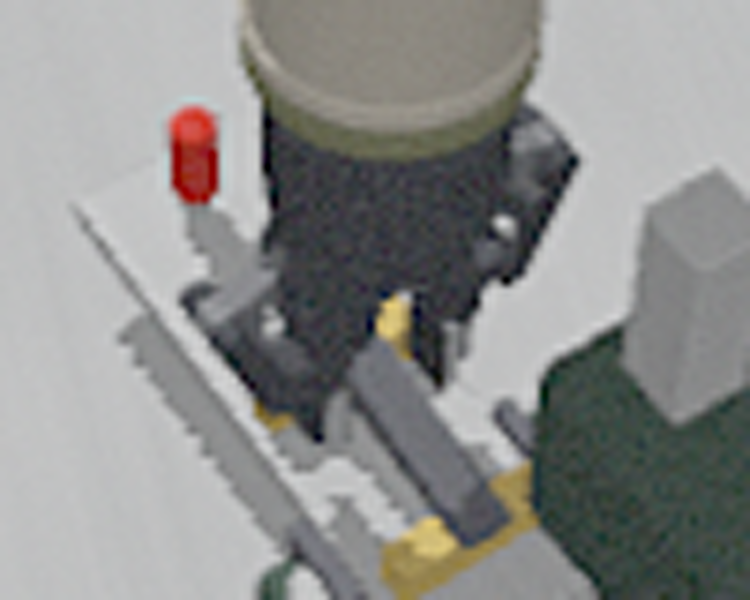

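The fingers straddle the plug between the bars, with tips at crop (318,440) and (440,385). I'll go slightly deeper and close.

>>> play_rows([
  [0.58, [-0.02, 0, 0.01], 0],
  [0.58, [-0.025, 0, 0.02], 0],
  [0.58, [-0.025, 0, 0.03], 0],
  [0.58, [-0.025, 0, 0.035], 0],
  [0.58, [-0.025, 0, 0.035], 0],
])

```text
time: 14.45
position: [0.5377, -0.162, 0.0214]
tool_rot: [-0.0, 0.588, 0.809, 0.0]
ft_force: [0.2, 1.3, -0.1]
width: 0.424
grip_force: 0.0
```

>>> play_rows([
  [0.7, [0, 0, 0], 0],
  [0.9, [0, 0, 0], 0],
  [1, [0, 0, 0], 0],
  [1, [0, 0, 0], 0],
  [1, [0, 0, 0], 0],
])

```text
time: 15.08
position: [0.538, -0.1621, 0.0218]
tool_rot: [0.0, 0.589, 0.808, 0.0]
ft_force: [-1.2, 0.8, 4.2]
width: 0.195
grip_force: 59.3
```

>>> play_rows([
  [1, [0, 0, -0.05], 0],
  [1, [0, 0, -0.15], 0],
  [1, [0, 0, -0.3], 0],
  [1, [0, 0, -0.5], 0],
  [1, [0, 0, -0.6], 0],
])

```text
time: 15.7
position: [0.5383, -0.1621, 0.1439]
tool_rot: [0.001, 0.588, 0.809, 0.0]
ft_force: [0.5, -0.8, -3.0]
width: 0.194
grip_force: 58.8
```

>>> play_rows([
  [1, [0, 0, -0.05], 0],
  [1, [0, 0, -0.1], 0],
  [1, [0, 0, -0.15], 0],
  [1, [0, 0, -0.15], 0],
  [1, [0, 0, -0.15], 0],
])

```text
time: 16.32
position: [0.5374, -0.1621, 0.1709]
tool_rot: [-0.0, 0.589, 0.808, -0.0]
ft_force: [-0.6, -0.4, -2.6]
width: 0.194
grip_force: 58.8
```

```bash
python3 -c "
from h import *
p,M=st()
# plug mid est: taken at z .070 when TCP z .0218; 
print(to([.5560,.180,.210-.070+.0218]))"
```

```text
t 16.32 p [ 0.5374 -0.1621  0.1709] yang 17.9 z [-0.001  0.    -1.   ] w 0.194 g 58.8 F [-0.6 -0.4 -2.6] q7 0.39
t 16.32 p [ 0.5374 -0.1621  0.1709] yang 17.9 z [-0.001  0.    -1.   ] w 0.194 g 58.8 F [-0.6 -0.4 -2.6] q7 0.39
[1.599 0.614 0.046]
```

>>> play_rows([
  [1, [0.12, 0.05, 0], -0.08],
  [1, [0.28, 0.11, 0], -0.18],
  [1, [0.44, 0.17, 0], -0.28],
  [1, [0.62, 0.24, 0], -0.39],
  [1, [0.8, 0.307, 0], -0.49],
])

```text
time: 16.95
position: [0.5467, 0.0118, 0.1715]
tool_rot: [-0.0, 0.361, 0.933, 0.0]
ft_force: [0.5, -0.3, -2.6]
width: 0.195
grip_force: 58.7
```

```bash
python3 -c "
from h import *
print(to([.5525,.181,.210-.070+.0218]))"
```

```text
t 16.95 p [0.5467 0.0118 0.1715] yang 47.72 z [ 0.  0. -1.] w 0.195 g 58.7 F [ 0.5 -0.3 -2.6] q7 0.56
[0.548 0.645 0.049]
```

>>> play_rows([
  [1, [0.12, 0.14, 0], -0.1],
  [1, [0.25, 0.29, 0.01], -0.21],
  [1, [0.37, 0.43, 0.02], -0.32],
  [1, [0.47, 0.55, 0.04], -0.42],
  [1, [0.548, 0.645, 0.049], -0.483],
])

```text
time: 17.58
position: [0.5529, 0.1813, 0.1615]
tool_rot: [-0.0, 0.116, 0.993, 0.0]
ft_force: [0.0, -0.3, -2.9]
width: 0.195
grip_force: 58.7
```

>>> play_rows([
  [1, [0, 0, 0], 0],
  [1, [0, 0, 0], 0],
  [1, [0, 0, 0], 0],
  [1, [0, 0, 0], 0],
  [1, [0, 0, 0], 0],
])

```text
time: 18.2
position: [0.5541, 0.1776, 0.1618]
tool_rot: [0.0, 0.12, 0.993, -0.0]
ft_force: [0.3, 0.5, -2.5]
width: 0.198
grip_force: 58.9
```

Run:
```python
from h import *
p,M=st();S=snapshot("side");np.save("s.npy",S)
x0,y0=180,65;f=6
o=cv2.resize(S[y0:y0+95,x0:x0+120,::-1],None,fx=f,fy=f,interpolation=cv2.INTER_CUBIC)
o=np.clip(255*(o/255.)**.6,0,255).astype(np.uint8)
cv2.imwrite("pics/z.png",o)
F=np.array([.556,.18,.21]);ax=np.array([.973,-.23,0])
g=lambda X:np.round((np.array(proj("side",X))-[x0,y0])*f)
for h in(.19,.2,.21,.22):F[2]=h;print(h,"mid",g(F),"ends mid-height",g(F-.055*ax),g(F+.055*ax),"lens",g(F+[.0276,.1168,0]))
```

```text
t 18.2 p [0.5541 0.1776 0.1618] yang 76.23 z [ 0. -0. -1.] w 0.198 g 58.9 F [ 0.3  0.5 -2.5] q7 0.69
0.19 mid [327. 393.] ends mid-height [207. 396.] [447. 391.] lens [325. 234.]
0.2 mid [327. 377.] ends mid-height [206. 379.] [447. 374.] lens [325. 217.]
0.21 mid [326. 359.] ends mid-height [204. 362.] [447. 357.] lens [324. 200.]
0.22 mid [325. 342.] ends mid-height [203. 345.] [447. 340.] lens [323. 183.]
```

View pics/z.png

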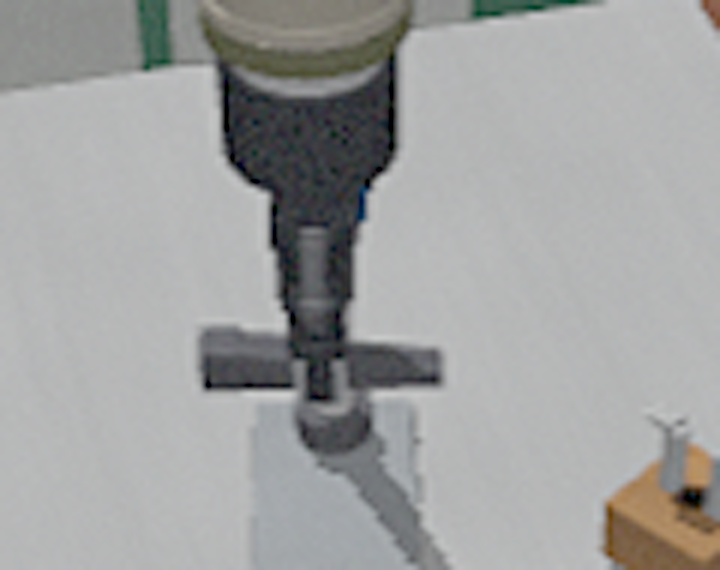

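The plug is level, spanning crop columns 203–441 (predicted 204–447). Its bottom edge is at about row 387 (predicted about 390), so it is within a few millimetres of the focus. I'm handing in.

```bash
python3 -c "
from h import *
st()
from cell import env;print(env.hand_in())"
```

```text
t 18.25 p [0.5541 0.1777 0.1618] yang 76.24 z [ 0. -0. -1.] w 0.192 g 58.9 F [ 0.   0.4 -2.5] q7 0.69
the job is handed in; nothing more can be done
None
```

The job is handed in at 18.3 s, but no verdict came back: the slide was left about 118 mm out, and the plug is gripped level and square to the camera, by my image measurements within about 5 mm of the focus point.

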